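Gauge the gap between the jaws

ROBOT

A 6-joint arm with a two-finger parallel gripper is mounted at the origin on a cart in front of the work surface, level with it; the furniture and walls round the work are solid. World frame = base frame: x ahead of the robot, y to its left, z up, the work surface at z = 0. Lengths are in m, angles in degrees, forces in N, time in s.
With the tool pointing down it reaches from about 0.4 to 0.925 m from the base axis. Payload 3.4 kg.
Tool frame: the origin (TCP) lies at the very end of the fingers, on their centre line; the grasp point (between the pads) lies 19 mm behind it; z points along the fingers, y is the line along which they close (so a half turn about z gives the same grasp; the last joint's range is limited). The gripper opens to 85 mm and grips with 20 to 120 N. Pads are 22 mm wide; open, the fingers measure 114 mm over their backs; the gripper's body (76 mm by 85 mm) begins 54 mm behind the grasp point. The pads swing forward as they close: fully open they stand 13 mm farther back than shut.
Start: joints at [66.091, 17.578, 86.31, -0, 76.112, -4.211], TCP at [0.194, 0.541, 0.231] pointing down, gripper open.
Joint ranges: [-179.03, 179.03], [-60, 130.46], [8.19, 133.38], [-81.62, 261.62], [5.75, 156.47], [-153.77, 153.77]. Speed limits (degrees/s): [147.25, 147.25, 180, 180, 180, 180].

INTERFACE

Orientations are given as [roll, pitch, yaw] about the fixed x, y, z axes, in that order (R = Rz(yaw) Ry(pitch) Rx(roll)).
In Python, from station import manip gives the robot as it stands.
- The arm moves only by the tool step_arm, never from a script. Its argument "motion" is a list of rows, each a list of 7 numbers: the turn, a rotation vector about the tool's x, y, z in units of 8 degrees (1.0 is 8 degrees), then the shift along the tool's x, y, z in units of 25 mm (1.0 is 25 mm), then the closure, from -1 (fully open) to 1 (shut). A call has 1 to 8 rows; each row is the pose to reach, as a shift and turn from the pose commanded when the call began, along the tool's axes at that moment; what a row does not reach only later rows make up. A row lasts 1/8 s, in which the tool goes at most 62.5 mm and 10.7 degrees, less where a joint would pass 70% of its speed; a pose out of reach is approached as far as the arm can. A call with a gripper value outside its range is refused whole. The fingers move at their own pace and stop on an object; "newtons" is the grip in N (left out, the last holds). Time passes only in rows, so rows that repeat a pose let the fingers close. It gives the time, the measured TCP pose, the force, the opening and the grip force at its end, in the units of the state.
- manip.state(): the state, without advancing time (a new reading comes with each control period).
- manip.snapshot(name): name is "scene" or "top"; returns the picture (480x640x3 uint8, red, green, blue); there is no depth.
- manip.camera_info(name): a dict with "fx", "fy", "cx", "cy" (pixels), "eye" and "rotation" of the camera in the world. Camera axes: x right, y down, z forward; pixel columns grow to the right and rows downward; lengths in m; the calibration is good to about 2 mm. A picture is of the moment at which its call begins. camera_info takes no time and is no camera call.
- manip.hand_in(): hands the job in; it is judged then, once.
The state is a dict: "clock": time; "qpos": joint angles; "dq": joint speeds; "joint_efforts": joint torques, N m; "ee_pos": TCP position; "eef_rot": TCP orientation; "ft_force": force on the tool from outside, world axes, zero at the start; "ft_torque": the same for the moment, N m; "gripper_width": finger opening in m; "grip_force": force on a finger pad.
Only numpy, scipy, OpenCV 4.12 (cv2) and the standard library are available. Lean on these libraries where they do the work, as an engineer would, in place of code of your own. Each camera call takes 0.05 s, during which the arm holds its last target. There are 200 camera calls.

TASK

Lift the hanging taper gauge up and off its peg and, keeping it upright, slide its thin end down between the two metal jaws of the gap jig until it drags snugly against both, without forcing it (a light steady push of some 6 N down is right, far more is too much). Stay there: finish while still holding the gauge at that depth, and leave the other things on the table where they stand.

Things in the scene. Friction and masses are not known exactly. Their poses are not given: they have to be found in the camera images.
- stand: fixed wooden stand: base 150 x 120 x 18 mm; at its +x side a post, 24 x 45 mm, 226 mm high, front face 48 mm to +x of the origin; from it a dark steel peg, 6 mm diameter, points to the stand's -x, axis 212 mm above the table. The peg ends 41 mm to -x of the origin, in an upturned tip. Origin: middle of the base's underside, z up
- peg (a point): middle of the top of the peg's level part, 215 mm above the table. The upturned tip begins 30 mm to the stand's -x of it and rises 11 mm above the level part's top; the post is 53 mm to +x. The gauge hangs within 7 mm of this point along the peg
- gauge: taper gauge, about 0.14 kg, hanging on the peg, thin end down. Origin: middle of the thin end; z up along the gauge, x through its thickness (along the peg as it hangs), y across its width. Steel blade 24 mm wide, z = 0 to 100 mm, thickness growing evenly from 4 mm at z = 0 to 14 mm at z = 100 mm, black division lines every 10 mm; above it the eye, then the handle
- gauge_handle (a point): middle of the gauge's blue handle, 34 mm wide (y), 16 mm thick (x), 64 mm tall, 168 mm above the thin end (handle from z = 136 to 200 mm of the gauge). Grip it here from above, fingers closing across the 16 mm thickness
- gauge_eye (a point): middle of the upper edge of the gauge's eye, which rests on the peg. The eye is a hole through along x, 18 mm wide (y), 30 mm tall, in a frame 34 mm wide and 14 mm thick, directly below the handle. To free the gauge raise it about 18 mm (more than 12, less than 23), then draw it along the stand's -x by 60 mm or more
- jig: fixed gap jig: plywood base 190 (x) x 110 (y) x 18 mm; on it a head with two upright aluminium jaws, 60 mm wide in y, facing each other along the jig's x. The head floats up to 8 mm either way along x (soft, 120 N/m), so it centres itself on the blade. Origin: middle of the base's underside, z up
- throat (a point): point 118 mm above the jig's underside, at the height of the throat (narrowest place) between the jaws. Throat gap 6.0 to 8.5 mm, different each time; its middle lies 0 to 1.3 mm to +x of here. Jaw faces run straight down from the throat; above it flared lips open by 8 mm each side up to 130 mm. Nothing obstructs the blade down to 35 mm above the table
- fixed_jaw: the aluminium jaw on the jig's -x side, held stiffly on the floating head. Origin: middle of its throat edge, on the face; the gap lies to +x
- spring_jaw: aluminium jaw on the jig's +x side; gives way to +x against a spring of 4 N per mm. Origin: middle of its throat edge, on the face; gap to -x. Throat gap = distance between the two jaw origins. Friction of gauge on jaw is 0.5 to 0.7: pushed down with 6 N, a snug blade presses each jaw with some 4 to 6 N
- tape_measure: yellow tape measure, 40 x 83 x 66 mm, a bystander; origin under its centre
- nail_jar: glass jar with a lid, 64 mm diameter, 86 mm high, a bystander; origin under its centre
- stain_tin: small tin with bail, 79 mm diameter, 80 mm high, a bystander; origin under its centre
There are look-alikes about, which are no part of the job. Leave any blue look-alike of the stand alone.

How it is judged (in metres and radians):
On the way, in this order (a step that is already met when the one before it is completed fails the run):
1. the gauge is off its peg, clear of the stand and held in the gripper (distance between gauge_eye and peg above 0.06 m and contact force between gauge and stand below 0.1 N and contact force between the fingers and gauge above 2 N and height (world z) of gauge above 0.03 m), for 0.2 s.
2. the thin end is between the jaws, at least 8 mm below the throat (z of gauge in the frame of fixed_jaw below -0.008 m and x of gauge in the frame of fixed_jaw above 0 m and x of gauge in the frame of spring_jaw below 0 m and y of gauge in the frame of fixed_jaw between -0.025 and 0.025 m), for 0.1 s.
At the end, for the whole second after the job is handed in: the gauge stands between the jaws, upright within 0.14 rad, square to them within 0.17 rad, thin end at least 15 mm below the throat and within 25 mm of their middle line, pressing each jaw with 1 to 13 N, at rest (under 10 mm/s) and still gripped by the fingers (z of gauge in the frame of fixed_jaw below -0.015 m and x of gauge in the frame of fixed_jaw above 0 m and x of gauge in the frame of spring_jaw below 0 m and y of gauge in the frame of fixed_jaw between -0.025 and 0.025 m and angle between gauge's own z axis and vertical below 0.14 rad and angle between the x axis of gauge and the x axis of jig, either way round below 0.17 rad and contact force between gauge and fixed_jaw between 1 and 13 N and contact force between gauge and spring_jaw between 1 and 13 N and contact force between the fingers and gauge above 2 N and linear speed of gauge below 0.01 m/s); the arm keeps its last pose, push and grip.
It fails at once if the gauge is forced: more than 20 N on a jaw (contact force between gauge and spring_jaw above 20 N or contact force between gauge and fixed_jaw above 20 N).
It fails at once if the gauge is dropped (height (world z) of gauge below 0.02 m).
It fails at once if a bystander is moved by more than 30 mm (distance of any of tape_measure, nail_jar, stain_tin from where it was at the start of the episode above 0.03 m).
It also fails if it takes over 38 s, if anything falls off the work surface, if the arm or the gripper's body presses on something with over 40 N, if the wrist force passes 120 N, or if a joint passes its speed limit or range.

## Working session

There is one attempt and no reset: what is moved stays moved. The work goes in short steps, Python scripts to look and compute and a tool call to move; the robot and the scene stay as the last step left them, time stands still between calls to the robot, and variables do not carry over. Pictures are saved under pics/ and viewed, at most 10 in all, crops included, and the job is handed in when it is done.

Besides the shell and the picture viewer there is one more tool, called after ">>>" as a command line: name --pt "numbers of a row" for each row, then --argument value for the rest. step_arm: Moves the arm, as the interface text tells. Its arguments: {"type":"object","properties":{"motion":{"type":"array","items":{"type":"array","items":{"type":"number"}}},"newtons":{"type":"number"}},"required":["motion"]}

```bash
mkdir -p pics; python3 - <<'E'
from station import manip
import cv2
for n in("scene","top"):
    im=manip.snapshot(n); cv2.imwrite(f"pics/{n}0.png",im[:,:,::-1])
    print(n,manip.camera_info(n))
print(manip.state())
E
```

```text
scene {'fx': 504.078036235306, 'fy': 504.078036235306, 'cx': 329.40763400071194, 'cy': 232.71505718383608, 'eye': array([ 0.052235  , -0.96936552,  0.68183385]), 'rotation': array([-116.02381371,    0.81842641,  -32.45744673])}
top {'fx': 452.0168371063883, 'fy': 452.0168371063883, 'cx': 318.17828139431674, 'cy': 230.3667311483421, 'eye': array([ 0.50518074, -0.07179618,  1.21361407]), 'rotation': array([-173.90300329,   -0.99381752,  -90.80852608])}
{'clock': 0.1, 'qpos': array([ 6.60913810e+01,  1.76173491e+01,  8.63738571e+01, -4.03854346e-04,
        7.61103134e+01, -4.21086996e+00]), 'dq': array([-0.05064201,  0.03031767, -0.24838812,  0.05332287, -0.14459923,
       -0.00097219]), 'joint_efforts': array([-7.70927236e-04, -4.58529532e+01, -2.52607280e+01, -2.72587922e-04,
        5.66396368e-03,  1.27373559e-05]), 'ee_pos': array([0.19358754, 0.54079727, 0.23049616]), 'eef_rot': array([-1.79898726e+02, -7.06350008e-03,  1.60302342e+02]), 'ft_force': array([ 0.26067978,  0.33852535, -0.08583522]), 'ft_torque': array([0.05157281, 0.02250422, 0.00081837]), 'grip_force': 0.0, 'gripper_width': 0.08541541493271843}
```

View pics/scene0.png

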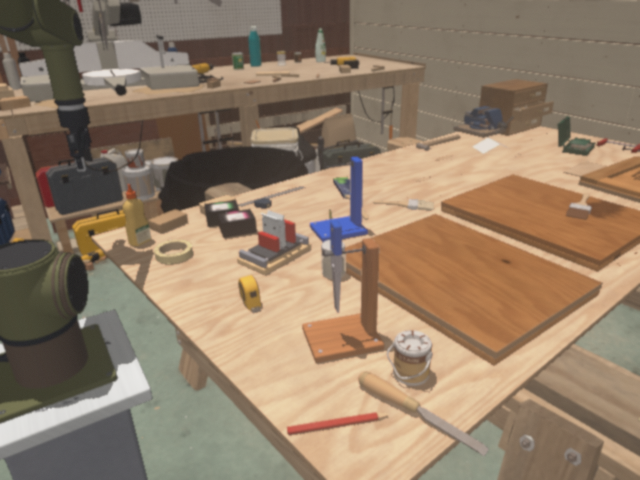

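View pics/top0.png

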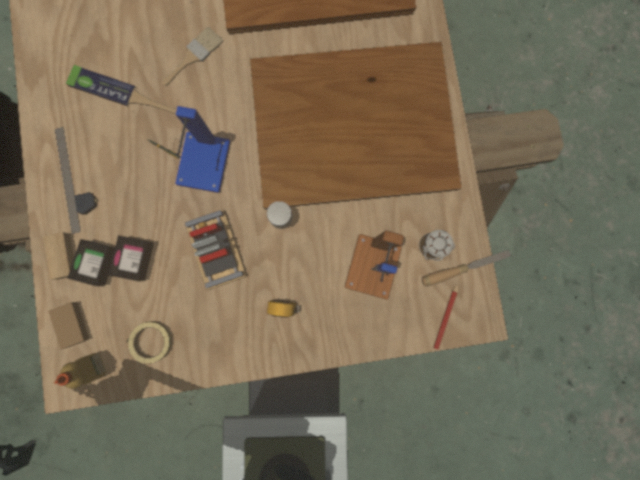

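The scene picture shows the wooden stand (base ~345,335), the gauge hanging at (336,260) and the jig at (275,245). In the top picture the stand is at (375,265), the blue handle at (388,267) and the jig at (215,248). I'll enlarge these.

```bash
python3 - <<'E'
import cv2,numpy as np
def c(n,x0,y0,w,h,s): return cv2.resize(cv2.imread(f"pics/{n}0.png")[y0:y0+h,x0:x0+w],None,fx=s,fy=s,interpolation=cv2.INTER_CUBIC)
cv2.imwrite("pics/t_crop.png",np.hstack([c("top",340,215,80,100,5),c("top",180,200,80,100,5)]))
cv2.imwrite("pics/s_crop.png",np.hstack([c("scene",300,215,90,145,4),c("scene",230,200,90,145,4)]))
E
```

```text
(no output)
```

View pics/t_crop.png

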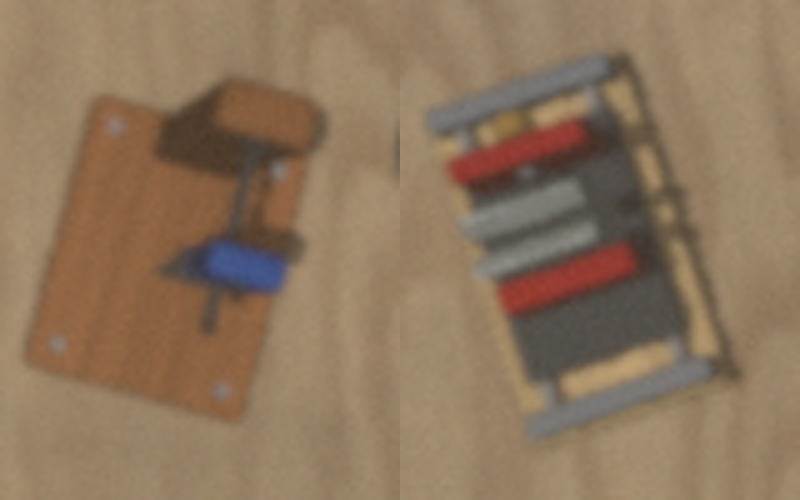

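View pics/s_crop.png

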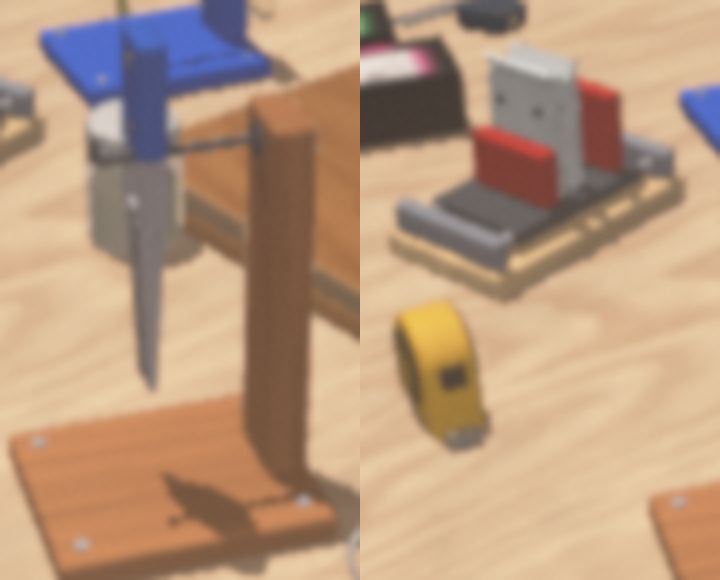

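The crops show the stand's base corners at (100,95), (25,362) and (240,420) in the top crop, and the handle top at about (247,265). In the scene crop the handle top is at (144,36) and the thin end at (150,388). The jig's jaw lip tops in the top crop run (462,225)–(583,190) and (478,268)–(598,233).

```bash
cat > h.py <<'E'
from station import manip
import numpy as np
from scipy.spatial.transform import Rotation as R
def ray(n,u,v):
    c=manip.camera_info(n); M=R.from_euler('xyz',c['rotation'],degrees=True).as_matrix()
    return c['eye'],M@np.array([(u-c['cx'])/c['fx'],(v-c['cy'])/c['fy'],1])
def plane(n,p,z):
    e,d=ray(n,*p); return e+d*(z-e[2])/d[2]
def tri(pt,ps):
    (a,d),(b,f)=ray("top",*pt),ray("scene",*ps)
    s=np.linalg.lstsq(np.c_[d,-f],b-a,rcond=None)[0]
    p,q=a+s[0]*d,b+s[1]*f
    return (p+q)/2,np.linalg.norm(p-q)
T=lambda x,y,ox=340,oy=215:(ox+(x+.5)/5-.5,oy+(y+.5)/5-.5)
J=lambda x,y:T(x-400,y,180,200)
S=lambda x,y:(300+(x+.5)/4-.5,215+(y+.5)/4-.5)
SJ=lambda x,y:(230+(x-360+.5)/4-.5,200+(y+.5)/4-.5)
E
python3 - <<'E'
from h import *
np.set_printoptions(precision=4,suppress=True)
A,B,C=[plane("top",T(*p),.018) for p in((100,95),(25,362),(240,420))]
ang=lambda v:np.degrees(np.arctan2(v[1],v[0]))
print("stand",A,B,C,"len",np.linalg.norm(A-B),np.linalg.norm(B-C),"yaw",ang(A-B),ang(C-B)+90,"centre",(A+C)/2)
print("handle top",tri(T(247,264),S(144,36)))
P=[plane("top",T(*p),.226) for p in((222,82),(322,105),(312,150),(212,128))];print("post top centre",np.mean(P,0),np.linalg.norm(P[0]-P[1]))
print("peg end",tri(T(210,325),S(97,150)))
print("jig edges yaw",[ang(plane("top",J(*a),.13)-plane("top",J(*b),.13))-90 for a,b in(((462,225),(583,190)),((478,268),(598,233)))])
for a in((462,222),(583,187),(478,268),(598,233)):print("jaw tops",plane("top",J(*a),.13))
bs=[plane("top",J(*p),.018) for p in((427,118),(617,58),(720,370),(530,438))];print("base",bs,np.mean(bs,0))
# predicted projection of thin end
print("jaw corner near",tri(J(598,233),SJ(578,72)))
E
```

```text
stand [ 0.6226 -0.2045  0.018 ] [ 0.4821 -0.1617  0.018 ] [ 0.4502 -0.2741  0.018 ] len 0.14689589124167704 0.11681377938483635 yaw -16.96048540925322 -15.820378920338797 centre [ 0.5364 -0.2393  0.018 ]
handle top (array([ 0.5261, -0.2355,  0.2745]), np.float64(5.121099272969146e-05))
post top centre [ 0.5919 -0.2548  0.226 ] 0.045151073146015026
peg end (array([ 0.5016, -0.2288,  0.217 ]), np.float64(0.0016505323423975716))
jig edges yaw [np.float64(15.633733298984865), np.float64(15.70909641521581)]
jaw tops [0.5916 0.2101 0.13  ]
jaw tops [0.6077 0.1526 0.13  ]
jaw tops [0.5695 0.2021 0.13  ]
jaw tops [0.5855 0.1452 0.13  ]
base [array([0.656 , 0.2585, 0.018 ]), array([0.687 , 0.1584, 0.018 ]), array([0.5208, 0.1031, 0.018 ]), array([0.4868, 0.2021, 0.018 ])] [0.5877 0.1805 0.018 ]
jaw corner near (array([0.5942, 0.141 , 0.1289]), np.float64(0.019382743125902546))
```

```bash
cat >> h.py <<'E'
def goto(*targets):
    s=manip.state(); p=s['ee_pos']; M=R.from_euler('xyz',s['eef_rot'],degrees=True)
    print("clock",s['clock'],"pos",p.round(4),"rot",s['eef_rot'].round(2),"w",s['gripper_width'],"f",s['ft_force'].round(2),s['grip_force'])
    for t,yaw in targets:
        r=(M.inv()*R.from_euler('xyz',[180,0,yaw],degrees=True)).as_rotvec(degrees=True)/8
        print(np.r_[r,M.inv().apply(np.array(t)-p)/.025].round(2).tolist())
E
python3 -c "
from h import *
goto(((.46,.18,.34),105),((.526,-.2355,.34),73.6))"
```

```text
clock 0.1 pos [0.1936 0.5408 0.2305] rot [-1.799e+02 -1.000e-02  1.603e+02] w 0.08541541493271843 f [ 0.26  0.34 -0.09] 0.0
[-0.01, 0.01, 6.91, -14.9, -10.0, -4.36]
[-0.01, 0.01, 10.84, -22.98, -24.76, -4.34]
```

>>> step_arm --pt "0 0 6.91 -14.9 -10 -4.36 0" --pt "0 0 6.91 -14.9 -10 -4.36 0" --pt "0 0 6.91 -14.9 -10 -4.36 0" --pt "0 0 6.91 -14.9 -10 -4.36 0" --pt "0 0 6.91 -14.9 -10 -4.36 0" --pt "0 0 6.91 -14.9 -10 -4.36 0" --pt "0 0 10.84 -22.98 -24.76 -4.36 0" --pt "0 0 10.84 -22.98 -24.76 -4.36 0" --newtons 50

```text
clock: 1.1
ee_pos: [0.4397, 0.1248, 0.3249]
eef_rot: [-180.0, 0.0, 83.2]
ft_force: [0.6, -0.9, -0.3]
gripper_width: 0.0425
grip_force: 0.0
```

```bash
python3 -c "
from h import *
goto(((.526,-.2355,.34),73.6))"
```

```text
clock 1.1 pos [0.4397 0.1248 0.3249] rot [-1.800e+02  1.000e-02  8.319e+01] w 0.04250262567947955 f [ 0.6  -0.86 -0.28] 0.0
[-0.0, 0.0, 1.2, -13.9, 5.13, -0.6]
```

>>> step_arm --pt "0 0 1.2 -13.9 5.13 -0.6 0" --pt "0 0 1.2 -13.9 5.13 -0.6 0" --pt "0 0 1.2 -13.9 5.13 -0.6 0" --pt "0 0 1.2 -13.9 5.13 -0.6 0" --pt "0 0 1.2 -13.9 5.13 -0.6 0" --pt "0 0 1.2 -13.9 5.13 -0.6 0" --pt "0 0 1.2 -13.9 5.13 -0.6 0"

```text
clock: 1.98
ee_pos: [0.5282, -0.2373, 0.3387]
eef_rot: [-180.0, 0.1, 73.6]
ft_force: [-0.1, 0.4, -0.2]
gripper_width: 0.0428
grip_force: 0.0
```

```bash
python3 -c "
from h import *
import cv2
goto(((.526,-.2355,.30),73.6),((.526,-.2355,.23),73.6))
a=manip.snapshot('top')[180:330,320:480,::-1];b=manip.snapshot('scene')[170:320,270:430,::-1]
f=lambda i,s:cv2.resize(i,None,fx=s,fy=s,interpolation=cv2.INTER_CUBIC)
cv2.imwrite('pics/above.png',np.hstack([f(a,2.5),f(b,2.5)]))"
```

```text
clock 1.975 pos [ 0.5282 -0.2373  0.3387] rot [-1.7995e+02  6.0000e-02  7.3650e+01] w 0.04284875554549978 f [-0.13  0.39 -0.16] 0.0
[-0.01, 0.01, 0.01, 0.04, -0.1, 1.55]
[-0.01, 0.01, 0.01, 0.05, -0.1, 4.35]
```

View pics/above.png

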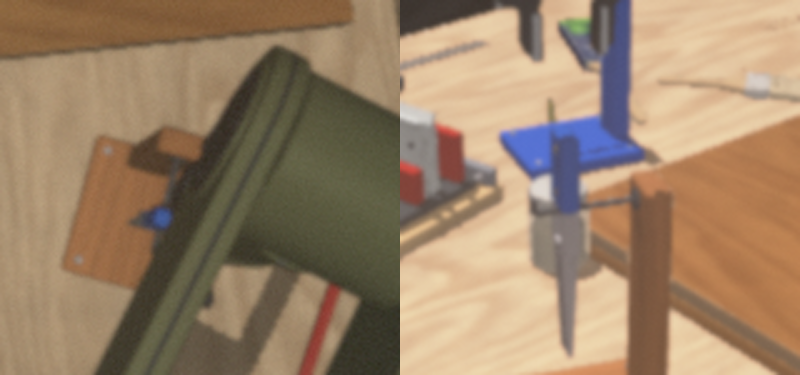

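The fingers straddle the handle: mid-fingers is at column 567 and the handle at 566. I'll descend and close.

>>> step_arm --pt "0 0 0 0.05 -0.1 2 0" --pt "0 0 0 0.05 -0.1 3.5 0" --pt "0 0 0 0.05 -0.1 4.4 0" --pt "0 0 0 0.05 -0.1 4.4 0" --pt "0 0 0 0.05 -0.1 4.4 1" --pt "0 0 0 0.05 -0.1 4.4 1" --pt "0 0 0 0.05 -0.1 4.4 1" --pt "0 0 0 0.05 -0.1 4.4 1" --newtons 60

```text
clock: 3.08
ee_pos: [0.5266, -0.231, 0.2316]
eef_rot: [179.8, -0.0, 73.9]
ft_force: [-1.1, 2.2, 6.3]
gripper_width: 0.0154
grip_force: 59.8
```

```bash
python3 -c "
from h import *
goto(((.526,-.2355,.247),73.6),)
a=manip.snapshot('scene')[:,:,::-1]
import cv2
cv2.imwrite('pics/grip.png',cv2.resize(a[170:320,260:420],None,fx=4,fy=4,interpolation=cv2.INTER_CUBIC))"
```

```text
clock 3.075 pos [ 0.5266 -0.231   0.2316] rot [ 1.7983e+02 -2.0000e-02  7.3930e+01] w 0.0153646201280747 f [-1.07  2.24  6.32] 59.81806933879852
[0.02, -0.0, 0.04, -0.18, 0.03, -0.62]
```

View pics/grip.png

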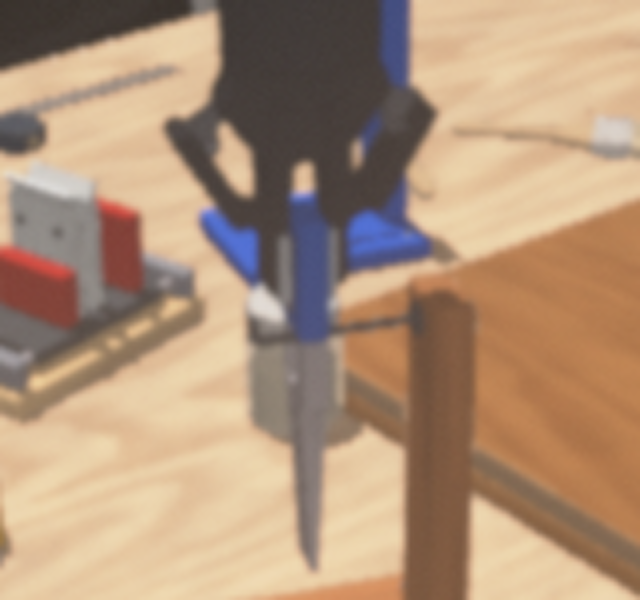

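The gauge is gripped (15.4 mm opening, blade upright), with the left finger beside the peg's tip. I'll lift about 18 mm and check the result.

>>> step_arm --pt "0 0 0 0 0 -0.4 1" --pt "0 0 0 0 0 -0.78 1" --pt "0 0 0 0 0 -0.78 1" --pt "0 0 0 0 0 -0.78 1"

```text
clock: 3.62
ee_pos: [0.5254, -0.2312, 0.2493]
eef_rot: [-180.0, 0.0, 73.9]
ft_force: [-0.2, -0.2, -1.6]
gripper_width: 0.0152
grip_force: 59.0
```

```bash
python3 -c "
from h import *
goto(((.526,-.2355,.2496),73.6),)"
```

```text
clock 3.625 pos [ 0.5254 -0.2312  0.2493] rot [-179.98    0.     73.93] w 0.01516671195833003 f [-0.23 -0.19 -1.6 ] 58.98076951503754
[-0.0, 0.0, 0.04, -0.16, 0.07, -0.01]
```

The gauge hangs free at −1.6 N after a 17.7 mm lift. Next I draw it along −x.

>>> step_arm --pt "0 0 0 0 -0.5 0 1" --pt "0 0 0 0 -1.2 0 1" --pt "0 0 0 0 -2 0 1" --pt "0 0 0 0 -2.8 0 1" --pt "0 0 0 0 -3.4 0 1" --pt "0 0 0 0 -3.4 0 1" --pt "0 0 0 0 -3.4 0 1" --pt "0 0 0 0 -3.4 0 1"

```text
clock: 4.62
ee_pos: [0.4447, -0.2079, 0.2495]
eef_rot: [180.0, 0.0, 73.9]
ft_force: [0.3, 0.0, -2.4]
gripper_width: 0.0154
grip_force: 59.1
```

```bash
python3 -c "
from h import *
goto(((.442,-.2067,.30),73.9),((.50,.10,.30),107),((.588,.179,.30),107))"
```

```text
clock 4.625 pos [ 0.4447 -0.2079  0.2495] rot [1.7996e+02 1.0000e-02 7.3940e+01] w 0.015430941421302368 f [ 0.34  0.03 -2.39] 59.063199162483215
[0.0, 0.0, 0.01, 0.02, -0.12, -2.02]
[0.0, 0.0, -4.13, 12.45, -1.28, -2.02]
[0.0, 0.0, -4.13, 16.46, 1.23, -2.02]
```

>>> step_arm --pt "0 0 0 0 0 -1.4 1" --pt "0 0 0 0 0 -2.4 1" --pt "0 0 -1 2 -0.3 -2.8 1" --pt "0 0 -2 4.5 -0.6 -2.8 1" --pt "0 0 -3 7 -0.8 -2.8 1" --pt "0 0 -4.13 9.3 -1 -2.8 1" --pt "0 0 -4.13 11.4 -1.2 -2.8 1" --pt "0 0 -4.13 13 -1 -2.8 1"

```text
clock: 5.62
ee_pos: [0.5102, 0.1142, 0.3194]
eef_rot: [180.0, -0.0, 107.1]
ft_force: [1.4, -0.7, -1.0]
gripper_width: 0.0153
grip_force: 59.0
```

```bash
python3 -c "
from h import *
goto(((.588,.179,.32),107),)"
```

```text
clock 5.625 pos [0.5102 0.1142 0.3194] rot [ 1.7999e+02 -2.0000e-02  1.0709e+02] w 0.015341712740154221 f [ 1.35 -0.71 -0.95] 59.04774606227875
[0.0, -0.0, 0.01, 1.56, 3.74, -0.02]
```

>>> step_arm --pt "0 0 0 0.8 1.9 0 1" --pt "0 0 0 1.5 3.6 0 1" --pt "0 0 0 1.5 3.6 0 1" --pt "0 0 0 1.5 3.6 0 1" --pt "0 0 0 1.5 3.6 0 1"

```text
clock: 6.25
ee_pos: [0.5843, 0.1731, 0.3195]
eef_rot: [-180.0, 0.0, 106.9]
ft_force: [-0.3, 0.1, -0.8]
gripper_width: 0.0156
grip_force: 59.4
```

```bash
python3 -c "
from h import *
import cv2
goto(((.588,.179,.32),107),)
b=manip.snapshot('scene');cv2.imwrite('pics/sj_full.png',b[:,:,::-1])
a=manip.snapshot('top');cv2.imwrite('pics/tj_full.png',a[:,:,::-1])
f=lambda i:cv2.resize(i,None,fx=4,fy=4,interpolation=cv2.INTER_CUBIC)
cv2.imwrite('pics/overjig.png',np.hstack([f(b[150:290,230:330,::-1]),f(a[180:320,175:275,::-1])]))"
```

```text
clock 6.25 pos [0.5843 0.1731 0.3195] rot [-1.7996e+02  1.0000e-02  1.0694e+02] w 0.015560971600924857 f [-0.33  0.11 -0.8 ] 59.35495913028717
[-0.01, 0.0, -0.01, 0.18, 0.21, -0.02]
```

View pics/overjig.png

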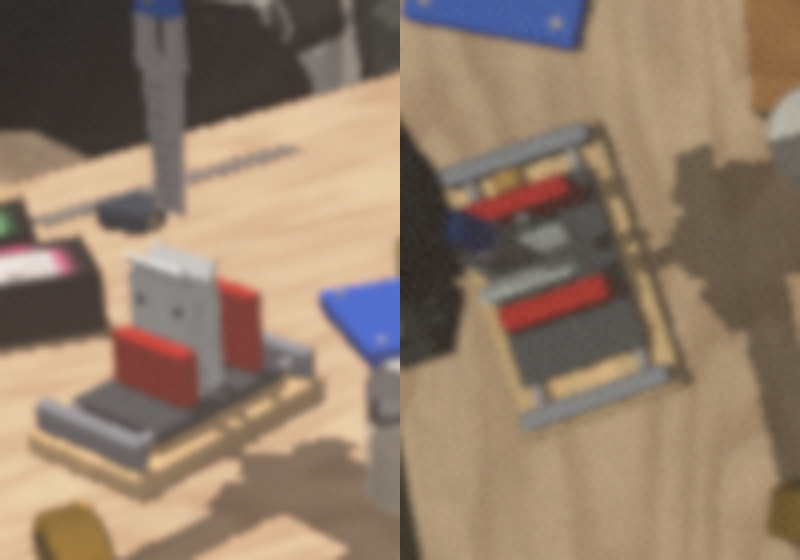

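The tip is at crop (170,211) in the scene view. In the top view the throat shows as the dark gap between the two aluminium bands. I'll measure it with a rectified profile from the unobstructed first top picture.

```bash
python3 - <<'E'
from h import *
import cv2
c=manip.camera_info("top");M=R.from_euler('xyz',c['rotation'],degrees=True).as_matrix()
k=manip.camera_info("scene");K=R.from_euler('xyz',k['rotation'],degrees=True).as_matrix()
def proj(P,c=c,M=M):
    q=(np.asarray(P)-c['eye'])@M; return q[...,:2]/q[...,2:]*[c['fx'],c['fy']]+[c['cx'],c['cy']]
g=cv2.imread("pics/top0.png",0)
o=np.array([.588,.179]);yaw=np.radians(16.5);ex=np.array([np.cos(yaw),np.sin(yaw)]);ey=np.array([-ex[1],ex[0]])
xs=np.arange(-40,41,1)/1000
for ys in((-.02,-.01),(-.005,.005),(.01,.02)):
    prof=0
    for y in np.linspace(*ys,6):
        P=np.c_[o+xs[:,None]*ex+y*ey,np.full(len(xs),.118)];uv=proj(P).astype(np.float32)
        prof=prof+cv2.remap(g,uv[None,:,0],uv[None,:,1],cv2.INTER_LINEAR)[0].astype(float)/6
    print(ys,dict(zip((xs[10:70:2]*1000).astype(int).tolist(),prof[10:70:2].astype(int).tolist())))
t=np.array([.5843,.1731,.1695])
print("pred tip px scene",proj(t,k,K),"seen",(272.3,202.4),"-> tip at",[plane("scene",(272.3,202.4),z).round(4) for z in(.165,.17,.175)])
E
```

```text
(-0.02, -0.01) {-30: 84, -28: 85, -26: 84, -24: 83, -22: 80, -20: 77, -18: 76, -16: 84, -14: 102, -12: 121, -10: 129, -8: 126, -6: 117, -4: 104, -2: 92, 0: 83, 2: 83, 4: 92, 6: 106, 8: 116, 10: 120, 12: 121, 14: 123, 16: 120, 18: 107, 20: 88, 22: 74, 24: 66, 26: 62, 28: 59}
(-0.005, 0.005) {-30: 84, -28: 86, -26: 86, -24: 83, -22: 81, -20: 77, -18: 78, -16: 89, -14: 106, -12: 121, -10: 125, -8: 121, -6: 114, -4: 102, -2: 89, 0: 82, 2: 88, 4: 102, 6: 116, 8: 121, 10: 123, 12: 124, 14: 122, 16: 116, 18: 101, 20: 86, 22: 76, 24: 71, 26: 71, 28: 73}
(0.01, 0.02) {-30: 86, -28: 84, -26: 85, -24: 83, -22: 82, -20: 79, -18: 82, -16: 97, -14: 118, -12: 131, -10: 130, -8: 122, -6: 110, -4: 97, -2: 86, 0: 82, 2: 89, 4: 104, 6: 116, 8: 121, 10: 123, 12: 127, 14: 128, 16: 119, 18: 102, 20: 85, 22: 75, 24: 67, 26: 61, 28: 59}
pred tip px scene [270.78454932 200.65261284] seen (272.3, 202.4) -> tip at [array([0.5868, 0.1698, 0.165 ]), array([0.5816, 0.1587, 0.17  ]), array([0.5765, 0.1477, 0.175 ])]
```

Throat is at about (0.588, 0.179), jig yaw 16.5°. The tip sits about 0.153 m below the TCP. I'll centre the gauge and descend to the lips.

>>> step_arm --pt "0 0 0 0.18 0.21 0 1" --pt "0 0 0 0.18 0.21 0 1" --pt "0 0 0 0.18 0.21 0.6 1" --pt "0 0 0 0.18 0.21 1.2 1" --pt "0 0 0 0.18 0.21 1.2 1" --pt "0 0 0 0.18 0.21 1.2 1" --pt "0 0 0 0.18 0.21 1.2 1"

```text
clock: 7.22
ee_pos: [0.5891, 0.1797, 0.2899]
eef_rot: [179.9, 0.0, 107.0]
ft_force: [-0.1, 0.7, -0.7]
gripper_width: 0.0154
grip_force: 59.2
```

```bash
python3 -c "
from h import *
goto(((.588,.179,.26),106.5),)
import cv2
b=manip.snapshot('scene')
cv2.imwrite('pics/lip.png',cv2.resize(b[190:270,230:310,::-1],None,fx=6,fy=6,interpolation=cv2.INTER_CUBIC))"
```

```text
clock 7.225 pos [0.5891 0.1797 0.2899] rot [1.7995e+02 1.0000e-02 1.0698e+02] w 0.015356118387484616 f [-0.05  0.72 -0.75] 59.174509048461914
[0.01, 0.0, 0.06, -0.01, -0.05, 1.2]
```

View pics/lip.png

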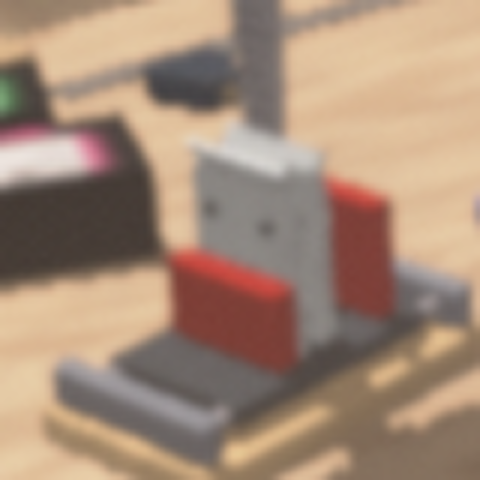

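The blade's end (245–285, 130) is over the slot between the front and rear lips. I'll go down slowly.

>>> step_arm --pt "0 0 0.06 0 -0.03 0.1 1" --pt "0 0 0.06 0 -0.03 0.2 1" --pt "0 0 0.06 0 -0.03 0.3 1" --pt "0 0 0.06 0 -0.03 0.4 1" --pt "0 0 0.06 0 -0.03 0.5 1" --pt "0 0 0.06 0 -0.03 0.6 1" --pt "0 0 0.06 0 -0.03 0.7 1" --pt "0 0 0.06 0 -0.03 0.8 1"

```text
clock: 8.28
ee_pos: [0.588, 0.1794, 0.2693]
eef_rot: [-180.0, 0.0, 106.5]
ft_force: [-0.0, 0.5, -1.5]
gripper_width: 0.0151
grip_force: 59.2
```

>>> step_arm --pt "0 0 0 0 0 0.1 1" --pt "0 0 0 0 0 0.2 1" --pt "0 0 0 0 0 0.3 1" --pt "0 0 0 0 0 0.4 1" --pt "0 0 0 0 0 0.5 1" --pt "0 0 0 0 0 0.6 1" --pt "0 0 0 0 0 0.7 1" --pt "0 0 0 0 0 0.8 1"

```text
clock: 9.28
ee_pos: [0.588, 0.1794, 0.2493]
eef_rot: [180.0, 0.0, 106.5]
ft_force: [0.3, -0.4, -1.3]
gripper_width: 0.0151
grip_force: 59.2
```

>>> step_arm --pt "0 0 0 0 0 0.1 1" --pt "0 0 0 0 0 0.2 1" --pt "0 0 0 0 0 0.3 1" --pt "0 0 0 0 0 0.4 1" --pt "0 0 0 0 0 0.4 1"

```text
clock: 9.9
ee_pos: [0.5878, 0.1794, 0.2392]
eef_rot: [-180.0, -0.0, 106.5]
ft_force: [0.4, -0.9, -1.4]
gripper_width: 0.0152
grip_force: 59.4
```

>>> step_arm --pt "0 0 0 0 0 0.1 1" --pt "0 0 0 0 0 0.2 1" --pt "0 0 0 0 0 0.2 1"

```text
clock: 10.28
ee_pos: [0.5878, 0.1793, 0.2342]
eef_rot: [-180.0, -0.0, 106.5]
ft_force: [0.1, -0.7, -0.6]
gripper_width: 0.0152
grip_force: 59.4
```

>>> step_arm --pt "0 0 0 0 0 0.1 1" --pt "0 0 0 0 0 0.2 1" --pt "0 0 0 0 0 0.2 1"

```text
clock: 10.65
ee_pos: [0.5879, 0.1793, 0.2292]
eef_rot: [-180.0, 0.0, 106.5]
ft_force: [0.5, 0.7, -2.1]
gripper_width: 0.0156
grip_force: 59.4
```

>>> step_arm --pt "0 0 0 0 0 0.1 1" --pt "0 0 0 0 0 0.2 1" --pt "0 0 0 0 0 0.2 1"

```text
clock: 11.02
ee_pos: [0.5879, 0.1794, 0.2244]
eef_rot: [-180.0, 0.0, 106.5]
ft_force: [-0.2, -0.1, -0.2]
gripper_width: 0.0155
grip_force: 59.7
```

```bash
python3 -c "
from h import *
import cv2
goto()
b=manip.snapshot('scene')
cv2.imwrite('pics/in.png',cv2.resize(b[160:270,220:320,::-1],None,fx=5,fy=5,interpolation=cv2.INTER_CUBIC))"
```

```text
clock 11.025 pos [0.5879 0.1794 0.2244] rot [-179.99    0.    106.5 ] w 0.015453396573050632 f [-0.2  -0.08 -0.17] 59.66750979423523
```

View pics/in.png

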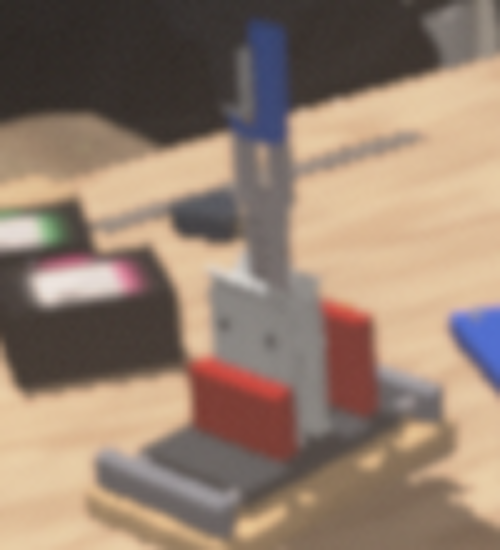

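The blade is down between the jaws and upright. I'll continue in small steps and watch the force.

>>> step_arm --pt "0 0 0 0 0 0.1 1" --pt "0 0 0 0 0 0.1 1"

```text
clock: 11.32
ee_pos: [0.588, 0.1794, 0.222]
eef_rot: [180.0, 0.0, 106.5]
ft_force: [-0.1, -0.3, 0.2]
gripper_width: 0.0151
grip_force: 59.8
```

>>> step_arm --pt "0 0 0 0 0 0.1 1" --pt "0 0 0 0 0 0.1 1"

```text
clock: 11.58
ee_pos: [0.588, 0.1794, 0.2195]
eef_rot: [180.0, 0.0, 106.5]
ft_force: [-0.2, -0.3, 1.9]
gripper_width: 0.0158
grip_force: 59.9
```

>>> step_arm --pt "0 0 0 0 0 0.1 1" --pt "0 0 0 0 0 0.1 1"

```text
clock: 11.82
ee_pos: [0.588, 0.1794, 0.2169]
eef_rot: [-180.0, 0.0, 106.5]
ft_force: [0.3, 0.0, 2.6]
gripper_width: 0.0154
grip_force: 60.1
```

>>> step_arm --pt "0 0 0 0 0 0.08 1" --pt "0 0 0 0 0 0.16 1" --pt "0 0 0 0 0 0.16 1" --pt "0 0 0 0 0 0.16 1"

```text
clock: 12.32
ee_pos: [0.5879, 0.1794, 0.2129]
eef_rot: [-180.0, 0.0, 106.5]
ft_force: [0.7, -0.4, 4.3]
gripper_width: 0.0155
grip_force: 60.3
```

```bash
python3 -c "
from h import *
import time
f=[]
for i in range(8):
    manip.snapshot('top'); s=manip.state(); f.append(s['ft_force'])
print(np.mean(f,0),np.std(f,0)); goto()"
```

```text
[ 0.29826625 -0.35451119  3.8931622 ] [0.59838075 0.50803668 0.40289756]
clock 12.725 pos [0.5879 0.1794 0.2129] rot [-179.99    0.    106.5 ] w 0.015137313175557505 f [0.98 0.29 3.37] 60.26629328727722
```

The net push is about 5.2 N and steady, so each jaw should be at roughly 4 N. Handing in.

```bash
python3 -c "
from station import manip
print(manip.hand_in())"
```

```text
the job is handed in; nothing more can be done
None
```

The job is handed in at about 12.7 s, with no verdict returned: the gauge is off its peg, upright between the jaws and still gripped, with a steady downward push of about 5 N (roughly 4 N per jaw by estimate) and the bystanders not touched.

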